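# Shut the battery box flap and hold it against its frame

### The job

The flap of the grey battery box has been left open. Swing it down until it rests on its rubber seal, then turn the wing fastener on it until the wing lies in line with the two bright ribs on the flap, and then press the flap down flush against its frame and keep it pressed: the program finishes while the robot is still holding it down. Leave the other things on the table where they are.

Things in the scene. Friction and masses are not known exactly. Their poses are not given: they have to be found in the camera images.
- power_box: Grey sheet-metal battery box, fixed to the table, 200 (its x) x 170 (its y) x 85 mm high, open at the top, with a hinged dark steel flap over the opening. Origin: centre of its underside. Its x axis runs level from the hinge side (nearer the robot) to the flap's free edge (away from the robot), z up.
- hinge_mid (a point): Middle of the flap's hinge line, 90 mm from the box's centre towards its -x side and 85.5 mm above the table. The hinge line runs along the box's y. Axes as the box's.
- flap (a joint): Opening angle of the flap in rad: 0 = flush on the frame (rigid stop), grows as the free edge swings up, at most 1.3; stays where it is left (friction about 0.22 N m). Shut on its seal it rests at about 0.045. While the fastener is not aligned, its cross-bar hits the frame and the flap cannot go below about 0.03.
- seal_mid (a point): Middle of the top of the sprung rubber seal strip in the box under the flap's free edge, 168 mm from the hinge line. It carries the shut flap 7.5 mm above flush; pressing the flap flush takes about 9 N on the plate beside the fastener; let go, it rises again.
- flap_press (a point): The flap is a plate 176 mm long from the hinge, 158 mm wide, 5 mm thick, its underside level with the hinge line. This point lies on its outer face, on its mid line, 152 mm from the hinge line, clear of the fastener: a place to push. Its x axis runs along the flap to the free edge, its z out of the outer face.
- fastener (a joint): Angle of the quarter-turn wing fastener in rad: 0 = aligned (wing in line with the two thin bright ribs on the flap, from hinge to free edge; its cross-bar then drops through the frame's slot, which it enters within about 0.27 of 0). Grows anticlockwise seen from above; starts at 0.7 to 1.5; stops at -0.6 and 1.65; stays where it is left (friction 0.03 N m).
- wing_top (a point): Middle of the top of the fastener's wing, on its turning axis, 120 mm from the hinge line. The wing is an upright steel blade 34 mm long (along this point's x axis), 8 mm thick (y axis) and 24 mm high; it stands on a round boss of 26 mm diameter, 4.5 mm high. The wing's top is 28.5 mm above the flap's outer face.
- ink_bottle_1: square dark-glass ink bottle, 38x38x52 mm, beside the box; a bystander, not to be disturbed. Origin: centre of its underside.
- bulldog_clip: steel bulldog clip, 42x29x27 mm, beside the box; a bystander, not to be disturbed. Origin: centre of its underside.
- tube_umber: small crushed paint tube, 36x109x25 mm, beside the box; a bystander, not to be disturbed. Origin: centre of its underside.
- pigment_pot_1: small clear screw-top pigment pot, 40x40x41 mm; a bystander, not to be disturbed. Origin: centre of its underside.
- tape_1: roll of paper tape lying flat, 104 mm across, 25 mm high; a bystander, not to be disturbed. Origin: centre of its underside.
- water_glass: drinking glass, 72 mm across, 98 mm high, behind the box; a bystander, not to be disturbed. Origin: centre of its underside.

How it is judged (in metres and radians):
On the way, in this order (a step that is already met when the one before it is completed fails the run):
1. the flap is swung down onto its seal (value of joint flap below 0.075 rad), for 0.2 s.
2. the fastener is turned until it is aligned with the slot (value of joint fastener between -0.26 and 0.26 rad), for 0.2 s.
3. the flap is pressed flush against the frame by the robot (value of joint flap below 0.014 rad and contact force between any of the fingers, the arm and power_box above 3 N), for 0.2 s.
At the end, for the whole second after the job is handed in: The robot is still pressing on the flap with more than 3 N, the flap is flush (within 0.014 rad, about 2 mm at its edge) and the fastener is within 0.26 rad of aligned (all of step 2 and all of step 3); the arm keeps its last pose, push and grip.
It fails at once if a bystander is moved by more than 30 mm (distance of any of ink_bottle_1, bulldog_clip, tube_umber, pigment_pot_1, tape_1, water_glass from where it was at the start of the episode above 0.03 m).
It also fails if it takes over 45 s, if anything falls off the work surface, if the arm or the gripper's body presses on something with over 40 N, if the wrist force passes 120 N, or if a joint passes its speed limit or range.

### The arm

A 7-joint arm with a two-finger parallel gripper is mounted at the origin on a cart in front of the work surface, level with it; the furniture and walls round the work are solid. World frame = base frame: x ahead of the robot, y to its left, z up, the work surface at z = 0. Lengths are in m, angles in degrees, forces in N, time in s.
With the tool pointing down it reaches from about 0.35 to 0.775 m from the base axis. Payload 3.1 kg.
Tool frame: the origin (TCP) lies on the centre line of the jaws, within the pads' length; the fingertips stand 17 mm ahead of it and the grasp point (between the pads) lies 2 mm behind it (robot.tip_reach is the distance from the TCP to the fingertips, in m); z points along the fingers, y is the line along which they close (so a half turn about z gives the same grasp; the last joint's range is limited). The gripper opens to 85 mm and grips with 20 to 120 N. Pads are 22 mm wide; open, the fingers measure 114 mm over their backs; the gripper's body (76 mm by 85 mm) begins 54 mm behind the grasp point. The pads swing forward as they close: fully open they stand 13 mm farther back than shut.
Start: joints at [-68.165, 17.813, 0.802, 86.603, -0.252, 75.585, -1.558], TCP at [0.226, 0.502, 0.248] pointing down, gripper open.
Joint ranges: [-154.91, 154.91], [-16.99, 109.72], [-72.82, 74.43], [7.12, 147.25], [-82.49, 262.49], [11.32, 116.49], [-174.64, 174.64]. Speed limits (degrees/s): [159.86, 159.86, 180, 180, 180, 180, 180].

### API

Orientations are given as [roll, pitch, yaw] about the fixed x, y, z axes, in that order (R = Rz(yaw) Ry(pitch) Rx(roll)).
In Python, from station import robot, fingers, vision, workorder, recognise gives the robot as it stands. Calls block until the motion is done:
- robot.move_to(position, orientation): joint-space move of the TCP to a pose.
- robot.line_to(position, orientation=None, velocity=0.15, f_stop=None): straight line of the TCP; orientation=None keeps the orientation; velocity is the mean speed in m/s. With f_stop (N) it stops when the force on the tool has changed by that much, and returns True; else False.
- robot.move_j(angles): joint-space move.
- fingers.gripper_to(opening, force=None): opening from 0.0 (shut) to 1.0 (fully open); force is the grip in N (None keeps the last); returns when the fingers have stopped.
- robot.pause(seconds).
- robot.inverse_kinematics(position, orientation): joint angles nearest the present ones, or None.
- vision.grab_frame(name): name is "scene" or "top" or "wrist"; returns the picture (480x640x3 uint8, red, green, blue); there is no depth.
- vision.calibration(name): a dict with "mtx" (3x3 intrinsics, pixels), "extrinsics" (4x4, takes a point from world to camera coordinates); the wrist camera has in their place "T_tool_cam" (4x4, takes a point from camera to tool coordinates, whose origin is the TCP and whose axes are the flange's). Camera axes: x right, y up, looking along -z (the intrinsics and any distortion apply to the point x, -y, -z); pixel columns grow to the right and rows downward; lengths in m; the calibration is good to about 2 mm. A picture is of the moment at which its call begins: read the wrist's pose just before it. calibration takes no time and is no camera call.
A pose or a line that the arm cannot do raises robot.PlanningError and nothing moves.
- workorder.close_job(): hands the job in; it is judged then, once.
Trained networks look in the newest picture that a camera, given by its name, has taken for a name from the list of things; names that differ only in an ending like _2 or _b are one class to them, and where a whole thing is asked for, a point or a joint stands for the part that bears it (a point fixed in the world has none). Each returns a list of dicts, best first, with "p" (0 to 1); they miss things now and then, are a little off and sometimes report something else, mostly with a low value. They report only what shows in the picture. A call takes as long as a camera call.
- recognise(label, camera): "rect" ([centre column, centre row, width, height] in pixels, round what is visible of it).
Readings, each from a call of its own:
- robot.current_time_s(): time.
- robot.current_joint_positions(): joint angles.
- robot.current_dq(): joint speeds.
- robot.current_joint_torque(): joint torques, N m.
- robot.current_tool_pos(): TCP position.
- robot.current_eef_rot(): TCP orientation.
- robot.current_contact_force(): force on the tool from outside, world axes, zero at the start.
- robot.current_torque(): the same for the moment, N m.
- robot.current_finger_gap(): opening from 0.0 (shut) to 1.0 (fully open).
- robot.current_gripper_force(): force on a finger pad.
Only numpy, scipy, OpenCV 4.12 (cv2) and the standard library are available. Lean on these libraries where they do the work, as an engineer would, in place of code of your own. Each camera call takes 0.05 s, during which the arm holds its last target. There are 200 camera calls.

## Working session

There is one attempt and no reset: what is moved stays moved. The work goes in short steps, each a Python script; the robot and the scene stay as the last script left them, time stands still between calls to the robot, and variables do not carry over. Pictures are saved under pics/ and viewed, at most 10 in all, crops included, and the job is handed in when it is done.

```bash
ls; mkdir -p pics
python3 - <<'E'
from station import robot, fingers, vision, workorder, recognise
import cv2,numpy as np
np.set_printoptions(precision=4,suppress=True)
for c in ("scene","top"):
    im=vision.grab_frame(c); cv2.imwrite(f"pics/{c}0.png",im[:,:,::-1])
    k=vision.calibration(c); print(c,k["mtx"],k["extrinsics"],[x for x in k])
    for n in ("power_box","flap","fastener","ink_bottle_1","bulldog_clip","tube_umber","pigment_pot_1","tape_1","water_glass"):
        print(n,[(np.round(d["rect"]).tolist(),round(d["p"],2)) for d in recognise(n,c)[:2]])
k=vision.calibration("wrist");print(k, robot.current_time_s(),robot.current_eef_rot())
E
```

```text
pics
scene [[566.7786   0.     305.0374]
 [  0.     566.7786 247.6832]
 [  0.       0.       1.    ]] [[ 0.7851 -0.6194 -0.0006 -0.4099]
 [ 0.2468  0.312   0.9175 -0.2166]
 [-0.5681 -0.7204  0.3978 -0.9829]
 [ 0.      0.      0.      1.    ]] ['mtx', 'extrinsics']
power_box [([271.0, 251.0, 114.0, 122.0], 0.72)]
flap [([208.0, 248.0, 16.0, 15.0], 0.64)]
fastener [([268.0, 216.0, 16.0, 15.0], 0.6)]
ink_bottle_1 [([320.0, 311.0, 19.0, 34.0], 0.81)]
bulldog_clip [([269.0, 320.0, 24.0, 15.0], 0.82)]
tube_umber []
pigment_pot_1 [([208.0, 246.0, 15.0, 18.0], 0.8)]
tape_1 [([371.0, 243.0, 31.0, 50.0], 0.6), ([387.0, 360.0, 57.0, 40.0], 0.57)]
water_glass [([371.0, 244.0, 29.0, 46.0], 0.78)]
top [[498.0896   0.     312.857 ]
 [  0.     498.0896 239.0394]
 [  0.       0.       1.    ]] [[-0.0085 -0.9999  0.0106  0.0031]
 [ 0.9856 -0.0066  0.1688 -0.5501]
 [-0.1687  0.0119  0.9856 -1.009 ]
 [ 0.      0.      0.      1.    ]] ['mtx', 'extrinsics']
power_box [([289.0, 282.0, 106.0, 113.0], 0.83)]
flap [([289.0, 288.0, 102.0, 99.0], 0.88)]
fastener [([286.0, 281.0, 22.0, 17.0], 0.78)]
ink_bottle_1 [([373.0, 288.0, 21.0, 23.0], 0.64)]
bulldog_clip [([349.0, 330.0, 17.0, 25.0], 0.81)]
tube_umber [([224.0, 282.0, 50.0, 17.0], 0.91)]
pigment_pot_1 [([172.0, 293.0, 23.0, 21.0], 0.55)]
tape_1 [([461.0, 288.0, 46.0, 48.0], 0.67)]
water_glass [([307.0, 159.0, 33.0, 42.0], 0.93)]
{'mtx': array([[378.5536,   0.    , 325.5846],
       [  0.    , 378.5536, 233.9065],
       [  0.    ,   0.    ,   1.    ]]), 'T_tool_cam': array([[-0.0011,  0.9553,  0.2956,  0.0764],
       [ 1.    ,  0.0012, -0.0004, -0.0007],
       [-0.0008,  0.2956, -0.9553, -0.1258],
       [ 0.    ,  0.    ,  0.    ,  1.    ]])} 1.0 [179.9943  -0.0006 155.7832]
```

Run:
```python
import cv2
a=cv2.imread("pics/top0.png")[130:380,140:500];b=cv2.imread("pics/scene0.png")[170:390,180:440]
cv2.imwrite("pics/top0c.png",cv2.resize(a,None,fx=2.2,fy=2.2,interpolation=3));cv2.imwrite("pics/scene0c.png",cv2.resize(b,None,fx=2.7,fy=2.7,interpolation=3))
```

```text
(no output)
```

View pics/top0c.png

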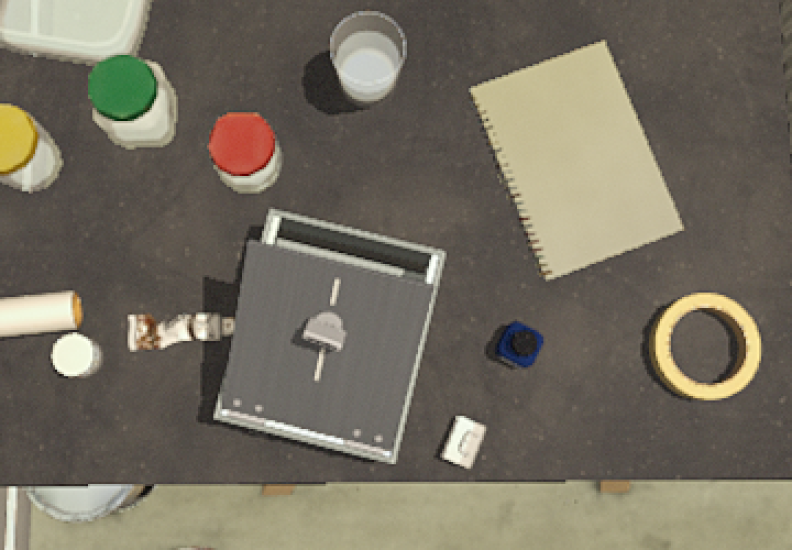

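View pics/scene0c.png

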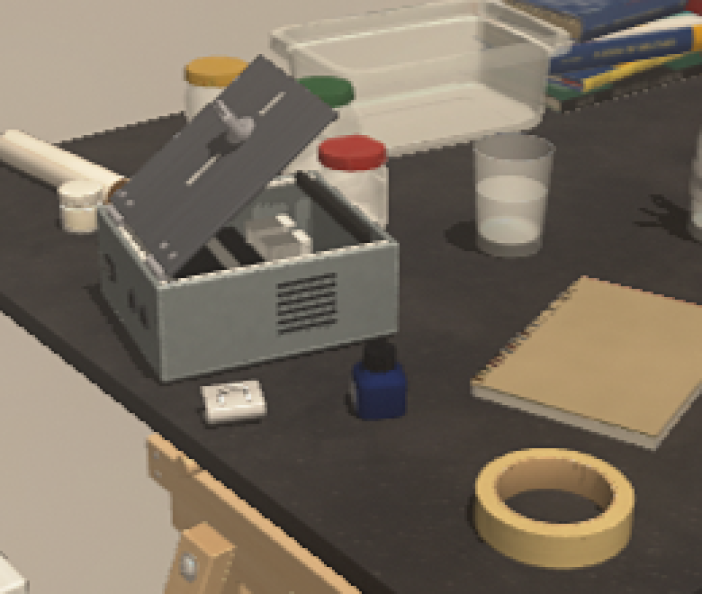

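The top view shows the box rim corners at crop (270,210), (445,252), (215,418) and (395,463), with the wing near (325,330) roughly across the ribs. In the scene view the flap is about half open, its free corners at crop (262,55) and (337,115).

```bash
cat > h.py <<'E'
from station import robot, fingers, vision, workorder, recognise
import cv2, numpy as np, json, os
from scipy.optimize import least_squares
from scipy.spatial.transform import Rotation as Rn
np.set_printoptions(precision=4,suppress=True)
def proj(K,E,P):
    c=(E[:3,:3]@np.atleast_2d(P).T+E[:3,3:]).T
    return np.c_[K[0,0]*c[:,0]/-c[:,2]+K[0,2], K[1,1]*-c[:,1]/-c[:,2]+K[1,2]]
def b2w(p,bx): # box coords -> world
    return Rn.from_euler('z',bx[2]).apply(np.atleast_2d(p))+[bx[0],bx[1],0]
def fl(s,y,h,th): # flap coords: along s, across y, height h over underside
    return [-.09+s*np.cos(th)-h*np.sin(th), y, .0855+s*np.sin(th)+h*np.cos(th)]
E
python3 - <<'E'
from h import *
T=vision.calibration("top");S=vision.calibration("scene")
tc=np.array([(270,210),(445,252),(215,418),(395,463)])/2.2+[140,130]
box=np.array([[.1,.085,.085],[.1,-.085,.085],[-.1,.085,.085],[-.1,-.085,.085]])
sc=np.array([(262,55),(337,115)])/2.7+[180,170]
sb=np.array([(400,240),(165,290)])/2.7+[180,170]; 
def f(v):
    r=[proj(T["mtx"],T["extrinsics"],b2w(box,v))-tc,
       proj(S["mtx"],S["extrinsics"],b2w([fl(.176,.079,.005,v[3]),fl(.176,-.079,.005,v[3])],v))-sc,
       proj(S["mtx"],S["extrinsics"],b2w(box[[1,3]],v))-sb]
    return np.concatenate(r).ravel()
r=least_squares(f,[.5,0,-.25,.6]);print(r.x,r.fun.reshape(-1,2))
v=r.x;json.dump(list(v),open("box.json","w"))
for th in (v[3],.5,.3,.045):
    print(th,b2w([fl(.152,0,.005,th),fl(.12,0,.0335,th),fl(.176,0,.005,th)],v))
E
```

```text
[ 0.4588  0.0439 -0.2401  0.6523] [[-0.3708 -1.7695]
 [ 0.9239 -1.941 ]
 [-0.219  -0.137 ]
 [ 1.4227 -0.5557]
 [-1.6978  1.2355]
 [-0.5444  0.7693]
 [ 0.0449  0.9463]
 [-2.4407 -0.1834]]
0.6522803029981554 [[0.4858 0.0373 0.1817]
 [0.4443 0.0474 0.185 ]
 [0.5043 0.0327 0.1963]]
0.5 [[0.4986 0.0341 0.1628]
 [0.4581 0.044  0.1724]
 [0.5191 0.0291 0.1743]]
0.3 [[0.511  0.0311 0.1352]
 [0.4731 0.0404 0.153 ]
 [0.5333 0.0256 0.1423]]
0.045 [[0.5187 0.0292 0.0973]
 [0.4864 0.0371 0.1244]
 [0.542  0.0235 0.0984]]
```

```bash
cat > s1.py <<'E'
from h import *
v=np.array(json.load(open("box.json"))); 
def sol(p,yaw): return robot.inverse_kinematics(list(p),[180,0,yaw])
y0=np.degrees(v[2]); tr=robot.tip_reach
def P(th,dz=0): return b2w(fl(.158,0,.005,th),v)[0]+[0,0,tr+.011*np.tan(th)+dz]
up=P(v[3],.05)
for y in (y0,y0+180): print(y,sol(up,y),sol(P(.04),y))
yaw=y0+180
fingers.gripper_to(0.0)
p=robot.current_tool_pos(); robot.line_to([p[0],p[1],.32])
robot.move_to(list(up+[0,0,.03]),[180,0,yaw])
print("at",robot.current_tool_pos(), robot.current_contact_force())
print(robot.line_to(list(P(v[3],.008)),velocity=.08,f_stop=8), robot.current_tool_pos())
for th in np.linspace(v[3],.04,9):
    s=robot.line_to(list(P(th)),velocity=.06,f_stop=10)
    print(round(th,3),s,robot.current_tool_pos(),robot.current_contact_force())
    if s: break
E
python3 s1.py
```

```text
-13.757044640861409 [ -40.1467   12.1624   40.8263   95.2682   -8.1751   75.6108 -101.6752] [-36.7685  25.9609  42.4464 102.5643 -20.101   59.2779 -90.5044]
166.2429553591386 [-31.0711  11.1298  29.5616  94.9807  -5.6483  75.377   75.6992] [-26.4475  23.1514  28.0351 102.2014 -12.62    57.7566  82.6941]
at [0.4904 0.0377 0.2906] [-0.6227 -0.1907 -0.6496]
False [0.4909 0.0361 0.2193]
0.652 False [0.4901 0.0361 0.2104] [0.2147 0.1106 0.1882]
0.576 False [0.4974 0.0342 0.1993] [ 0.0301 -0.4534 -0.8388]
0.499 False [0.5036 0.0327 0.188 ] [0.8958 0.8803 0.2119]
0.423 False [0.5091 0.0314 0.1763] [-0.1746  0.1948 -0.7588]
0.346 False [0.5138 0.0302 0.1642] [ 0.683  -0.8847  0.0732]
0.27 False [0.5177 0.0293 0.1519] [ 0.683  -0.2945  0.2368]
0.193 False [0.5207 0.0286 0.1393] [ 0.8162 -0.3035  0.3161]
0.117 False [0.5229 0.028  0.1265] [-0.4487 -0.0724 -0.3409]
0.04 False [0.5246 0.0277 0.114 ] [ 0.0501 -0.7642  0.8423]
```

Run:
```python
from h import *
print(robot.current_contact_force(), robot.current_finger_gap(), robot.tip_reach)
a=vision.grab_frame("scene")[150:370,180:440,::-1]
cv2.imwrite("pics/s2.png",cv2.resize(a,None,fx=2.7,fy=2.7,interpolation=3))
```

```text
[ 0.0501 -0.7642  0.8423] -0.00021862589288217777 0.017
```

View pics/s2.png

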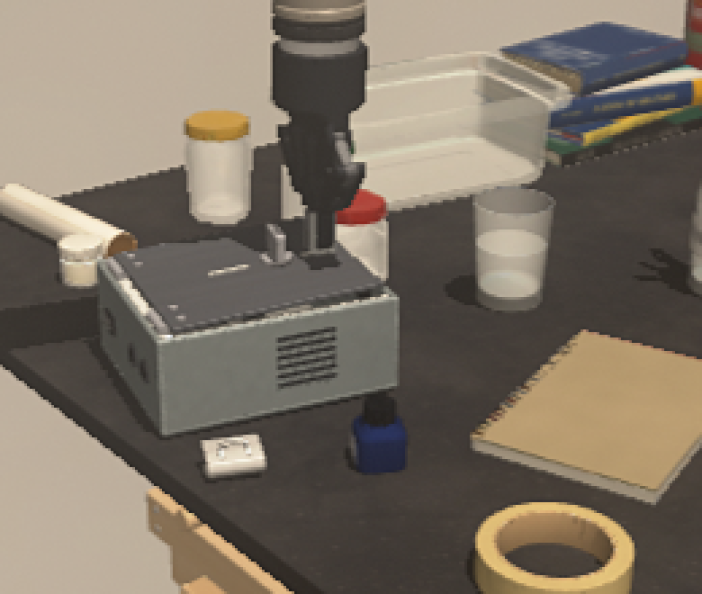

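The flap has followed the fingers down nearly to the rim (its free edge is at about (345,270) in the crop), with the wing standing clear beside the fingers. I'll press onto the seal until I feel force, then lift and look at the wing.

Run:
```python
from h import *
v=np.array(json.load(open("box.json"))); yaw=np.degrees(v[2])+180
p=np.array(robot.current_tool_pos())
print(robot.line_to(list(p-[0,0,.008]),velocity=.02,f_stop=6),robot.current_tool_pos(),robot.current_contact_force())
robot.pause(.4); print(robot.current_tool_pos(),robot.current_contact_force())
robot.line_to([p[0],p[1],.22]); fingers.gripper_to(1.0)
w=b2w(fl(.12,0,.0335,.045),v)[0]
robot.move_to([w[0],w[1],.235],[180,0,yaw])
K=vision.calibration("wrist")
t=robot.current_tool_pos(); R=Rn.from_euler('xyz',robot.current_eef_rot(),degrees=True)
im=vision.grab_frame("wrist")
M=np.eye(4);M[:3,:3]=R.as_matrix();M[:3,3]=t
E=np.linalg.inv(M@K["T_tool_cam"]); np.save("E.npy",E)
print("wing px",proj(K["mtx"],E,w), "rib dir", proj(K["mtx"],E,b2w([fl(.08,0,.0055,.045),fl(.16,0,.0055,.045)],v)))
print([ (d["rect"],d["p"]) for d in recognise("fastener","wrist")])
cv2.imwrite("pics/w1.png",im[:,:,::-1]); print(robot.current_time_s())
```

```text
True [0.5245 0.0277 0.1131] [-1.6565  0.2074  4.6547]
[0.5245 0.0277 0.1131] [-0.704   0.7788  5.3946]
wing px [[325.228  238.8045]] rib dir [[325.1566 173.3539]
 [325.1786 279.9269]]
[([325.5, 227.8, 51.4, 37.9], 0.75)]
11.3417
```

View pics/w1.png

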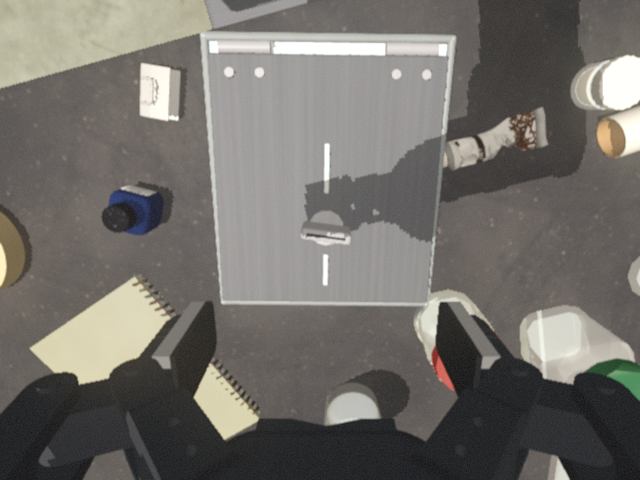

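The wing's top edge runs from about (301,235) to (350,240), centred at (325,237), against a prediction of (325,239). It lies about 84° from the ribs. I'll grip it with the jaws along that angle and turn it clockwise.

```bash
cat > s2.py <<'E'
from h import *
v=np.array(json.load(open("box.json"))); y0=np.degrees(v[2])
w=b2w(fl(.119,0,.0335,.04),v)[0]; z=.120
robot.move_to([w[0],w[1],.2],[180,0,y0+84]); print(robot.current_joint_positions())
print(robot.line_to([w[0],w[1],z],velocity=.08,f_stop=8),robot.current_tool_pos())
fingers.gripper_to(0.0,force=25); print("gap",robot.current_finger_gap(),robot.current_gripper_force(),robot.current_contact_force())
for a in np.linspace(84,0,8)[1:]:
    robot.move_to([w[0],w[1],z],[180,0,y0+a])
    print(round(a),robot.current_contact_force(),robot.current_torque()[2],robot.current_tool_pos())
print(robot.current_joint_positions(),robot.current_finger_gap())
robot.pause(.3)
fingers.gripper_to(1.0)
robot.line_to([w[0],w[1],.235])
im=vision.grab_frame("wrist"); cv2.imwrite("pics/w2.png",im[:,:,::-1]); print(robot.current_time_s())
E
python3 s2.py
```

```text
[-42.8569  15.1434  44.4997 101.8417 -11.3926  67.6383 -14.7215]
False [0.4862 0.0373 0.1205]
gap 0.08952294759647117 28.345226530364016 [ 1.2752 -1.277   0.3296]
72 [ 0.9512 -0.575  -0.3094] 0.003869730555987435 [0.4862 0.0373 0.1201]
60 [ 2.0002  0.6849 -0.9283] -0.07694847612528127 [0.4861 0.0374 0.1201]
48 [ 2.0815  0.2301 -1.0743] -0.04911935003888501 [0.486  0.0374 0.1201]
36 [ 2.5007  0.3267 -0.9824] 0.042758512912316866 [0.4859 0.0374 0.1201]
24 [ 2.66    1.0466 -0.1673] 0.045848734248417976 [0.4857 0.0376 0.1201]
12 [ 1.9128  0.4912 -0.1396] -0.014175892855767274 [0.4857 0.0377 0.1201]
0 [2.8315 1.6454 0.1464] -0.06882800977339192 [0.4857 0.0379 0.12  ]
[-53.4867  27.7213  62.5749 108.3318 -28.1652  61.2075 -82.7367] 0.08939801113385809
18.6583
```

View pics/w2.png

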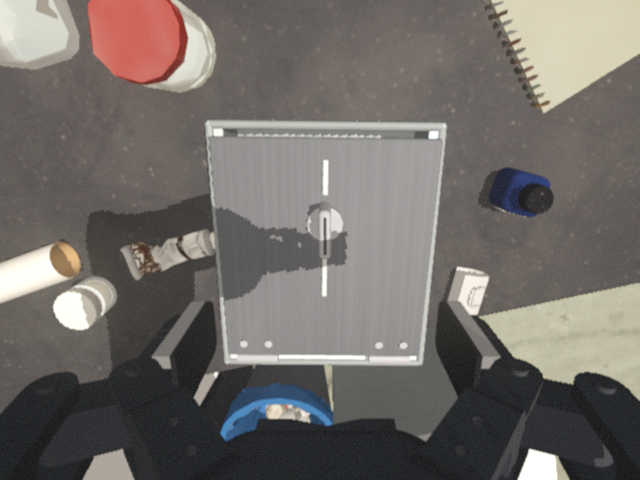

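The wing at (325,235) now lies in line with the ribs, which run from (325,160) to (324,297). Next I press the flap flush.

Run:
```python
from h import *
v=np.array(json.load(open("box.json"))); y0=np.degrees(v[2])
q=b2w(fl(.158,0,.005,0),v)[0]
fingers.gripper_to(0.0)
robot.move_to([q[0],q[1],.18],[180,0,y0])
robot.line_to([q[0],q[1],.122],velocity=.08)
print(robot.line_to([q[0],q[1],.098],velocity=.02,f_stop=22))
for i in range(3):
    robot.pause(.4); print(robot.current_tool_pos(),robot.current_contact_force())
im=vision.grab_frame("scene")[150:370,180:440,::-1]
cv2.imwrite("pics/s3.png",cv2.resize(im,None,fx=2.7,fy=2.7,interpolation=3)); print(robot.current_time_s())
```

```text
True
[0.5254 0.0277 0.1077] [-1.2882  0.1656  7.2106]
[0.5255 0.0277 0.1077] [-2.4132  1.2016  7.5446]
[0.5254 0.0276 0.1077] [-2.2198  0.0209  7.3491]
22.7417
```

View pics/s3.png

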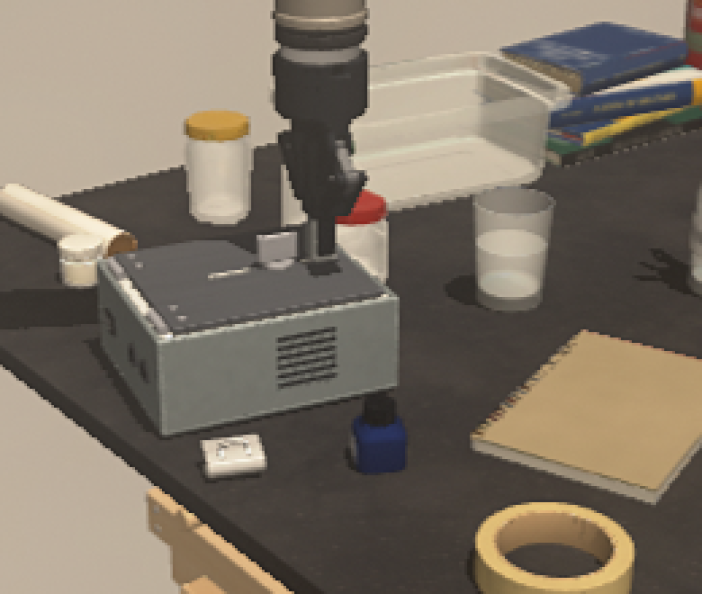

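The flap looks flush, but 7 N leaves little margin, so I'll add force in small steps.

Run:
```python
from h import *
p=robot.current_tool_pos(); z=p[2]
for i in range(14):
    z-=.0005
    robot.line_to([p[0],p[1],z],velocity=.01); robot.pause(.2)
    f=robot.current_contact_force()[2]; print(round(z,4),robot.current_tool_pos()[2],f)
    if f>18: break
robot.pause(.5); print(robot.current_contact_force(),robot.current_tool_pos(),robot.current_time_s())
```

```text
0.1072 0.10770879265306922 6.161217439055062
0.1067 0.1076127291507678 9.135483608956484
0.1062 0.1075520306438009 12.211031051173643
0.1057 0.10750390631863094 15.669214565465682
0.1052 0.10741175510191507 17.201830955041594
0.1047 0.10734813806203487 20.712635854503905
[-7.2     1.1857 20.0344] [0.5255 0.0276 0.1074] 25.9417
```

```bash
python3 -c "
from station import workorder;print(workorder.close_job())"
```

```text
the job is handed in; nothing more can be done
None
```

The flap is shut, the fastener is aligned with the ribs, and the robot was still holding the flap flush with about 20 N when I handed the job in at about 26 s; no verdict came back.

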